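# Bolt the crimping-die rack shut against its spring catch

## Task

Lock the crimping dies into their blue rack: press the yellow spring catch bar down with one fingertip and keep it down while the other fingertip pushes the red knob of the bolt along until the bolt is fully home in the keeper, over both dies. Then let the catch spring back up and move clear. Push and press only, gently: do not grasp anything, and leave the dies, the grease tin, the pliers and the tape roll where they are.

Things in the scene. Friction and masses are not known exactly. Their poses are not given: they have to be found in the camera images.
- die_rack: Low blue rack fixed to the worktop, base 124 x 290 x 10 mm (own x -62 to 62, y -171 to 119). Origin on the worktop near its middle, z up. The bolt slides home along rack +y. Catch bar at x = -40 mm, bolt rod and knob at x = +22 mm. The bolt channel under the knob (y -166 to 4) is 61 mm high, the keeper (y = 109) 64 mm. Dies on the base at y = 32 and 79, tops at 42 mm. Place and yaw vary.
- bolt_knob (a point): Centre of the bolt's red knob: upright block 32 mm (rack x) by 14 mm (rack y), from 66 to 104 mm above the worktop, on a narrow stem. Moves with the bolt; axes as the rack's. Starts at rack (22, -125, 85) mm or up to 2 mm further on; home at (22, -17, 85). Push its -y face towards rack +y.
- catch_top (a point): Middle of the top face of the yellow catch bar, 26 mm wide (rack x), 160 mm long (rack y -165 to -5, beside the knob's whole path). Released, it is at rack (-40, -85, 80) mm. It goes straight down on a spring wherever along its length it is pressed; a fingertip can slide along it while pressing. Axes as the rack's.
- catch (a joint): How far the catch bar is pressed, m: 0 released, 0.012 bottom stop. Springs back; about 5 N starts it, 9 N bottoms it. Its tongue stands between teeth under the bolt (pitch 18 mm) and blocks the bolt both ways; pressed beyond 0.005 (best 0.007 to 0.010) it frees the bolt; let up, it drops into the next tooth gap.
- bolt (a joint): How far the bolt is pushed to the keeper, m: 0 to 0.002 at the start (open), 0.108 fully home at its stop. With the catch up it has only about 3 mm of play (locked home: from 0.101 on). Slides with about 2 N of friction and stays where it is left.
- crimp_die_1: Grey steel crimping die, 40 x 60 x 32 mm, loose in the rack's first pocket (rack y = 32 mm); origin at the centre of its underside. Leave it.
- crimp_die_2: Grey steel crimping die, 40 x 60 x 32 mm, loose in the rack's second pocket (rack y = 79 mm); origin at the centre of its underside. Leave it.
- grease_tin: Round lidded tin, 68 mm across, 44 mm high, loose on the worktop past the keeper end of the rack; origin at the centre of its underside. Leave it.
- pliers_combi: Combination pliers with yellow handles, 191 x 60 x 14 mm, lying behind the rack (its +x side); origin at the centre of the underside. Leave them.
- tape_roll: Yellow roll of tape, 62 mm across, 15 mm high, lying past the knob end of the rack; origin at the centre of its underside. Leave it.
Things that resemble listed ones, but are neither listed nor needed, are in the scene too. Leave any green or purple look-alike of the pliers_combi alone.

How it is judged:
By the outcome, as a careful person would: the job done as asked, in the order asked, and still so for the second after the job is handed in, with the robot touching nothing.
It also fails if it takes over 38 s, if anything falls off the work surface, if the arm or the gripper's body presses on something with over 40 N, if the wrist force passes 120 N, or if a joint passes its speed limit or range.

## Robot

A 6-joint arm with a two-finger parallel gripper is mounted at the origin on a cart in front of the work surface, level with it; the furniture and walls round the work are solid. World frame = base frame: x ahead of the robot, y to its left, z up, the work surface at z = 0. Lengths are in mm, angles in rad, forces in N, time in s.
With the tool pointing down it reaches from about 275 to 875 mm from the base axis. Payload 12.5 kg.
Tool frame: the origin (TCP) lies midway between the tips of the shut fingers; the grasp point (between the pads) lies 19 mm behind it; z points along the fingers, y is the line along which they close (so a half turn about z gives the same grasp; the last joint's range is limited). The gripper opens to 85 mm and grips with 20 to 120 N. Pads are 22 mm wide; open, the fingers measure 114 mm over their backs; the gripper's body (76 mm by 85 mm) begins 54 mm behind the grasp point. The pads swing forward as they close: fully open they stand 13 mm farther back than shut.
Start: joints at [1.243, 0.351, 1.652, -0, 1.139, -0.085], TCP at [132.2, 533.861, 203.69] pointing down, gripper open.
Joint ranges: [-2.75, 2.75], [-0.79, 2.1], [0.01, 2.65], [-1.57, 4.71], [0.07, 3.14], [-2.87, 2.87]. Speed limits (rad/s): [2.22, 2.22, 2.79, 3.14, 3.14, 3.14].

## Interface

Orientations are given as a 3x3 rotation matrix whose columns are the frame's x, y, z axes.
In Python, from cell import monitor, optics, manip gives the robot as it stands. The module is installed in compiled form; this text tells all that it offers.
- The arm moves only by the tool servo_tool, never from a script. Its argument "increments" is a list that holds one entry, the list of rows, each a list of 7 numbers: the shift along the tool's x, y, z in m, then the turn, a rotation vector about the tool's x, y, z in rad, then the closure, from 0 (fully open) to 1 (shut). In form: [[[dx, dy, dz, rx, ry, rz, grip], ...]]. A call has exactly 5 rows; each row shifts and turns the commanded pose from where the row before left it, along the tool's axes as they then stand; what a row does not reach is not made up. A row lasts 1/8 s, in which the tool goes at most 62.5 mm and 10.7 degrees, less where a joint would pass 70% of its speed; a pose out of reach is approached as far as the arm can. A call is refused whole if a number of a shift passes 0.0625 or a number of a turn 0.188, either way. A call with a gripper value outside its range is refused whole. The fingers move at their own pace and stop on an object; the grip force is fixed at half the most. Time passes only in rows, so rows that do not move let the fingers close, or fill a call up. It gives the time, the measured TCP pose, the force, the opening and the grip force at its end, in the units of the state.
- monitor.state(): the state, without advancing time (a new reading comes with each control period).
- optics.camera(name): name is "side" or "top" or "wrist"; returns a dict with "frame" (400x640x3 uint8, red, green, blue), "K" (3x3 intrinsics, pixels), "xyz" and "rotation" of the camera in the world. Camera axes: x right, y up, looking along -z (the intrinsics and any distortion apply to the point x, -y, -z); pixel columns grow to the right and rows downward; lengths in mm; the calibration is good to about 2 mm. A picture is of the moment at which its call begins. There is no depth.
- manip.hand_in(): hands the job in; it is judged then, once.
The state is a dict: "clock": time; "joint_pos": joint angles; "joint_velocities": joint speeds; "joint_efforts": joint torques, N m; "ee_pos": TCP position; "tool_rot": TCP orientation; "contact_force": force on the tool from outside, world axes, zero at the start; "wrist_torque": the same for the moment, N m; "finger_gap": opening from 0.0 (shut) to 1.0 (fully open); "grasp_force": force on a finger pad.
Only numpy, scipy, OpenCV 4.12 (cv2) and the standard library are available. Lean on these libraries where they do the work, as an engineer would, in place of code of your own. Each camera call takes 0.05 s, during which the arm holds its last target. There are 200 camera calls.

## Working session

There is one attempt and no reset: what is moved stays moved. The work goes in short steps, Python scripts to look and compute and a tool call to move; the robot and the scene stay as the last step left them, time stands still between calls to the robot, and variables do not carry over. Pictures are saved under pics/ and viewed, at most 10 in all, crops included, and the job is handed in when it is done.

Besides the shell and the picture viewer there is one more tool, called as name(argument=value, ...) on one line, values as JSON. servo_tool: Moves the arm, as the interface text tells. Its arguments: {"type":"object","properties":{"increments":{"type":"array","items":{"type":"array","items":{"type":"array","items":{"type":"number"}}}}},"required":["increments"]}

```bash
mkdir -p pics; cat > h.py <<'E'
import numpy as np, cv2
from cell import monitor, optics, manip
def snap(n,f):
    c=optics.camera(n); cv2.imwrite(f'pics/{f}.png',cv2.cvtColor(c['frame'],cv2.COLOR_RGB2BGR)); 
    np.savez(f'pics/{f}.npz',**{k:np.array(v) for k,v in c.items()}); return c
def ray(c,u,v,z):
    d=np.linalg.inv(c['K'])@[u,v,1]; d=np.array(c['rotation'])@[d[0],-d[1],-d[2]]
    p=np.array(c['xyz']); return p+d*(z-p[2])/d[2]
def proj(c,P):
    q=np.array(c['rotation']).T@(np.array(P)-c['xyz']); q=np.array(c['K'])@[q[0],-q[1],-q[2]]; return q[:2]/q[2]
E
python3 - <<'E'
from h import *
for n in('top','side'):
    c=snap(n,n+'0'); print({k:v for k,v in c.items() if k!='frame'})
s=monitor.state(); print(s)
E
```

```text
{'K': array([[520.07790137,   0.        , 319.28593005],
       [  0.        , 520.07790137, 200.73436761],
       [  0.        ,   0.        ,   1.        ]]), 'xyz': array([ 332.57158652,   73.50777391, 1461.09679706]), 'rotation': array([[ 2.34020786e-02,  9.76542903e-01, -2.14047429e-01],
       [-9.99717169e-01,  2.37658991e-02, -8.73823571e-04],
       [ 4.23370340e-03,  2.14007339e-01,  9.76822878e-01]])}
{'K': array([[417.69560508,   0.        , 327.96597525],
       [  0.        , 417.69560508, 204.36197917],
       [  0.        ,   0.        ,   1.        ]]), 'xyz': array([ 156.21529423, -912.75523126,  678.79266476]), 'rotation': array([[ 0.89995399,  0.19059555, -0.39211753],
       [-0.43559042,  0.4313187 , -0.79007921],
       [ 0.01854204,  0.88183758,  0.47118858]])}
{'clock': 0.1, 'joint_pos': array([ 1.24337465e+00,  3.51181555e-01,  1.65233549e+00, -4.88641926e-06,
        1.13908585e+00, -8.45964768e-02]), 'joint_velocities': array([-0.00120153, -0.00213164, -0.0023985 ,  0.00192813, -0.0004157 ,
       -0.00291065]), 'joint_efforts': array([ 1.43578782e-03, -5.06827068e+01, -2.91873354e+01, -2.27695699e-05,
        2.60994282e-03,  1.91729401e-05]), 'ee_pos': array([132.11959205, 533.57565784, 203.22205706]), 'tool_rot': array([[-9.70663021e-01,  2.40443749e-01, -3.20694235e-04],
       [ 2.40443949e-01,  9.70662552e-01, -9.57999735e-04],
       [ 8.09408361e-05, -1.00700391e-03, -9.99999490e-01]]), 'contact_force': array([-0.05162829,  0.84831978, -0.01490483]), 'wrist_torque': array([ 0.03021983, -0.0049643 ,  0.02105966]), 'grasp_force': 0.0, 'finger_gap': 1.0029645030237706}
```

View pics/top0.png

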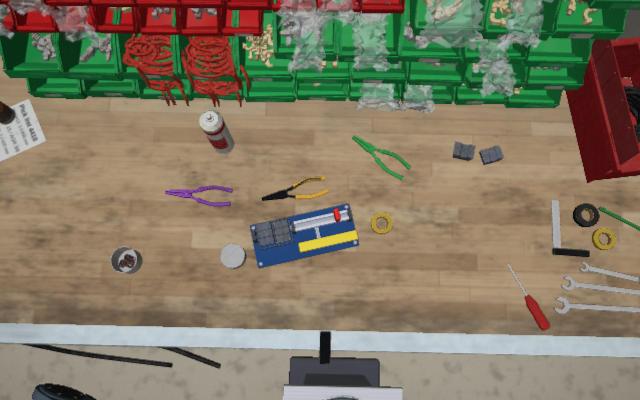

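View pics/side0.png

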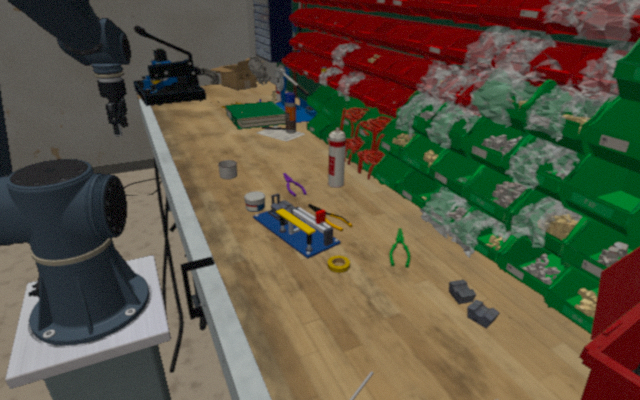

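The top view shows the rack at cols 250–360, rows 205–267, with dies on the left, the knob at about (338,215) and the catch bar at about (328,241). The side view agrees with this. Next I'll fit the rack pose.

```bash
python3 - <<'E'
from h import *
c=dict(np.load('pics/top0.npz')); f=c['frame']
hsv=cv2.cvtColor(f,cv2.COLOR_RGB2HSV)
win=np.zeros(f.shape[:2],np.uint8); win[195:275,240:365]=1
def blob(lo,hi,y0=0,y1=400):
    m=cv2.inRange(hsv,lo,hi)*win; m[:y0]=0;m[y1:]=0
    n,l,s,_=cv2.connectedComponentsWithStats(m); i=1+s[1:,4].argmax(); 
    return np.argwhere(l==i)[:,::-1].astype(np.float32)
y=blob((20,120,120),(35,255,255)); r=blob((0,150,120),(8,255,255)); b=blob((100,120,40),(125,255,255))
for nm,p,z in(('yellow',y,80),('red',r,95),('blue',b,10)):
    W=np.array([ray(c,*q,z)[:2] for q in p],np.float32); R=cv2.minAreaRect(W)
    print(nm,len(p),p.min(0),p.max(0),R,W.mean(0))
    print(cv2.boxPoints(R).round(1).tolist())
big=cv2.resize(f[190:280,235:370],None,fx=5.5,fy=5.5,interpolation=cv2.INTER_CUBIC); cv2.imwrite('pics/c0.png',big[...,::-1])
E
```

```text
yellow 563 [299. 230.] [357. 251.] ((526.6477661132812, 48.8809928894043), (25.813589096069336, 159.720947265625), 14.222949028015137) [526.6179   49.30808]
[[494.5, 123.0999984741211], [533.7999877929688, -31.700000762939453], [558.7999877929688, -25.399999618530273], [519.5, 129.5]]
red 53 [334. 209.] [339. 219.] ((596.757080078125, 27.87630844116211), (27.227203369140625, 13.368821144104004), 1.3849177360534668) [595.9623    28.120998]
[[583.0, 34.20000076293945], [583.2999877929688, 20.899999618530273], [610.5, 21.5], [610.2000122070312, 34.900001525878906]]
blue 1278 [254. 228.] [357. 267.] ((528.8828735351562, 110.93315124511719), (76.45053100585938, 286.1044616699219), 14.292752265930176) [509.63034 144.41394]
[[456.5, 240.10000610351562], [527.2000122070312, -37.099998474121094], [601.2000122070312, -18.299999237060547], [530.5999755859375, 259.0]]
```

View pics/c0.png

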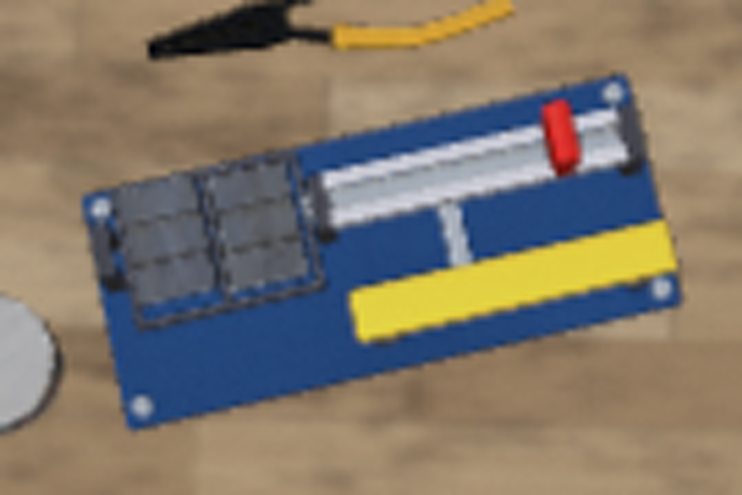

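The fit gives yaw 14.24°, with rack +y = (-0.246, 0.969) and the origin at about (544.5, 141.1). The yellow bar measures 25.8 x 159.7 mm, which matches its real size, and the knob lies near where it should (y about -124). I'll turn the tool so its y is along rack x, put the fingers about 62 mm apart, and move above the start.

servo_tool(increments=[[[0, 0, 0, 0, 0, 0.18, 0.44], [0, 0, 0, 0, 0, 0.18, 0.44], [0, 0, 0, 0, 0, 0.18, 0.44], [0, 0, 0, 0, 0, 0.18, 0.44], [0, 0, 0, 0, 0, 0.18, 0.44]]])

```text
clock: 0.72
ee_pos: [132.1, 533.7, 203.4]
tool_rot: [[-0.41, 0.912, -0.0], [0.912, 0.41, -0.001], [-0.001, -0.0, -1.0]]
contact_force: [-0.4, -0.2, -0.1]
finger_gap: 0.56
grasp_force: 0.0
```

servo_tool(increments=[[[0, 0, 0, 0, 0, 0.18, 0.44], [-0.0525, 0.0245, 0, 0, 0, 0, 0.44], [-0.0525, 0.0245, 0, 0, 0, 0, 0.44], [-0.0525, 0.0245, 0, 0, 0, 0, 0.44], [-0.0525, 0.0245, 0, 0, 0, 0, 0.44]]])

```text
clock: 1.35
ee_pos: [279.5, 352.8, 203.6]
tool_rot: [[-0.246, 0.969, -0.0], [0.969, 0.246, -0.0], [-0.0, -0.0, -1.0]]
contact_force: [0.7, 0.1, 1.3]
finger_gap: 0.56
grasp_force: 0.0
```

servo_tool(increments=[[[-0.0525, 0.0245, 0, 0, 0, 0, 0.44], [-0.0525, 0.0245, 0, 0, 0, 0, 0.44], [-0.0525, 0.0245, 0, 0, 0, 0, 0.44], [-0.0525, 0.0245, 0, 0, 0, 0, 0.44], [-0.0525, 0.0245, 0, 0, 0, 0, 0.44]]])

```text
clock: 1.98
ee_pos: [462.8, 128.2, 203.6]
tool_rot: [[-0.245, 0.969, -0.0], [0.969, 0.245, 0.0], [0.0, -0.0, -1.0]]
contact_force: [0.4, 0.7, 0.0]
finger_gap: 0.56
grasp_force: 0.0
```

servo_tool(increments=[[[-0.0525, 0.0245, 0, 0, 0, 0, 0.44], [-0.0525, 0.0245, 0, 0, 0, 0, 0.44], [-0.0525, 0.0245, 0, 0, 0, 0, 0.44], [0, 0, 0, 0, 0, 0, 0.44], [0, 0, 0, 0, 0, 0, 0.44]]])

```text
clock: 2.6
ee_pos: [571.3, -4.4, 203.2]
tool_rot: [[-0.245, 0.969, -0.001], [0.969, 0.245, 0.0], [0.001, -0.001, -1.0]]
contact_force: [-0.5, 0.4, -0.2]
finger_gap: 0.561
grasp_force: 0.0
```

```bash
python3 - <<'E'
from h import *
c=snap('wrist','w1'); print(c['xyz'],c['rotation'].round(3).tolist())
f=c['frame']; hsv=cv2.cvtColor(f,cv2.COLOR_RGB2HSV)
yw=14.24*np.pi/180; X=np.array([np.cos(yw),np.sin(yw)]);Y=np.array([-X[1],X[0]]);O=np.array([544.5,141.1])
s=monitor.state()['ee_pos']; d=s[:2]-O; print('tcp rack',X@d,Y@d)
g=f.copy()
def R(x,y,z): return proj(c,[*(O+x*X+y*Y),z])
for x,y,z in [(-53,-165,80),(-27,-165,80),(-27,-5,80),(-53,-5,80),(6,-132,104),(38,-132,104),(38,-118,104),(6,-118,104)]:
    u=R(x,y,z); print((x,y,z),u.round(1)); cv2.circle(g,tuple(int(q) for q in u),4,(0,255,0),1)
cv2.imwrite('pics/w1m.png',g[...,::-1])
E
```

```text
[550.84945654  72.59763332 373.14349996] [[0.97, -0.233, -0.076], [0.245, 0.921, 0.303], [-0.001, -0.312, 0.95]]
tcp rack -9.869425681785371 -147.157787975576
(-53, -165, 80) [281.2 201.8]
(-27, -165, 80) [305.9 201.7]
(-27, -5, 80) [302.7  29.6]
(-53, -5, 80) [273.3  29.7]
(6, -132, 104) [339.1 176.4]
(38, -132, 104) [373.2 176.4]
(38, -118, 104) [374.  161.6]
(6, -118, 104) [339.4 161.6]
```

View pics/w1m.png

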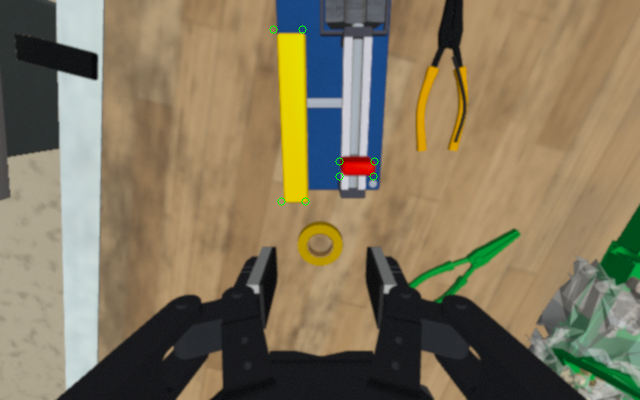

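The bar (cols 278–308, rows 33–202) and the knob (cols 341–376, rows 157–175) agree with my model to within about 2–3 mm in rack x. I'll shift +3.5 mm along tool y and descend to just above the bar.

servo_tool(increments=[[[0, 0.0035, 0.03, 0, 0, 0, 0.44], [0, 0, 0.04, 0, 0, 0, 0.44], [0, 0, 0.03, 0, 0, 0, 0.44], [0, 0, 0.01, 0, 0, 0, 0.44], [0, 0, 0, 0, 0, 0, 0.44]]])

```text
clock: 3.28
ee_pos: [575.1, -3.2, 94.1]
tool_rot: [[-0.246, 0.969, -0.0], [0.969, 0.246, 0.0], [0.0, -0.0, -1.0]]
contact_force: [-0.0, 0.0, 0.5]
finger_gap: 0.563
grasp_force: 0.0
```

```bash
python3 - <<'E'
from h import *
a=snap('wrist','w2')['frame']; b=snap('side','s2')['frame']
b=cv2.resize(b[190:270,240:360],None,fx=6,fy=6,interpolation=cv2.INTER_CUBIC)
cv2.imwrite('pics/s2c.png',b[...,::-1])
print(monitor.state()['ee_pos'],monitor.state()['contact_force'])
E
```

```text
[575.87807746  -3.5674543   95.04441358] [-0.06270308 -0.27332537  0.63298502]
```

View pics/w2.png

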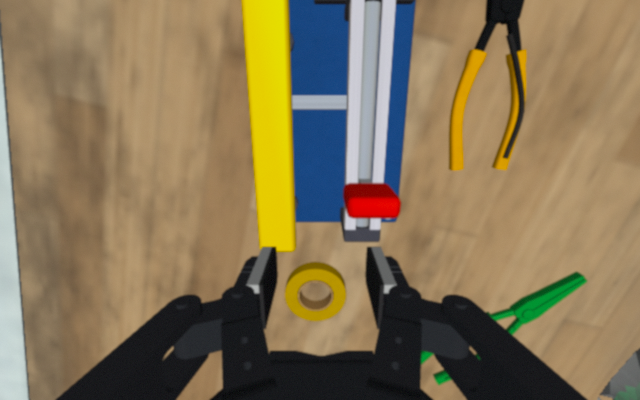

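View pics/s2c.png

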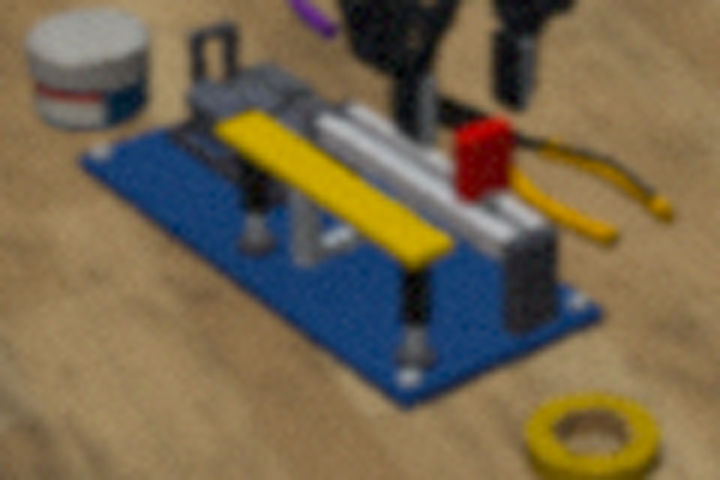

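The wrist view puts the pad tips at about (262,250) and (380,250), next to the bar's end at row 250. In the side crop the gripper sits beyond the rack, which doesn't fit. I'll project the TCP into both views.

```bash
python3 - <<'E'
from h import *
s=monitor.state(); p=s['ee_pos']; Rt=s['tool_rot']; print(p)
yw=14.24*np.pi/180; X=np.array([np.cos(yw),np.sin(yw)]);Y=np.array([-X[1],X[0]]);O=np.array([544.5,141.1])
for f in('w2','s2'):
    c=dict(np.load(f'pics/{f}.npz')); print(f,c['xyz'])
    for nm,P in [('tcp',p),('f+',p+Rt@[0,31,-5]),('f-',p+Rt@[0,-31,-5]),('barnear',[*(O-40*X-165*Y),80]),('barfar',[*(O-40*X-5*Y),80]),('knob',[*(O+22*X-124*Y),85])]:
        u=proj(c,P); print(nm,u.round(1),((u-[240,190])*6).round(0) if f=='s2' else '')
c=dict(np.load('pics/s2.npz')); f=c['frame']; cv2.imwrite('pics/s2d.png',cv2.resize(f[120:280,200:400],None,fx=4,fy=3.7,interpolation=cv2.INTER_CUBIC)[...,::-1])
t=snap('top','t2'); cv2.imwrite('pics/t2c.png',cv2.resize(t['frame'][180:330,230:400],None,fx=4,fy=4)[...,::-1])
for P in [p,p+Rt@[0,31,-5],p+Rt@[0,-31,-5]]: print(((proj(t,P)-[230,180])*4).round())
E
```

```text
[575.87807746  -3.5674543   95.04441358]
w2 [554.42904555  73.79192953 263.97659462]
tcp [323.8 238.1] 
f+ [374.2 241.6] 
f- [273.6 241.6] 
barnear [273.7 251. ] 
barfar [258.4 -20.3] 
knob [366.2 197.2] 
s2 [ 156.21529423 -912.75523126  678.79266476]
tcp [317.4 219.7] [465. 178.]
f+ [326.1 214.7] [516. 148.]
f- [308.6 221.7] [411. 190.]
barnear [311.3 231. ] [428. 246.]
barfar [278.1 208.7] [229. 112.]
knob [319.6 216.5] [477. 159.]
[473. 168.]
[462. 122.]
[484. 212.]
```

View pics/s2d.png

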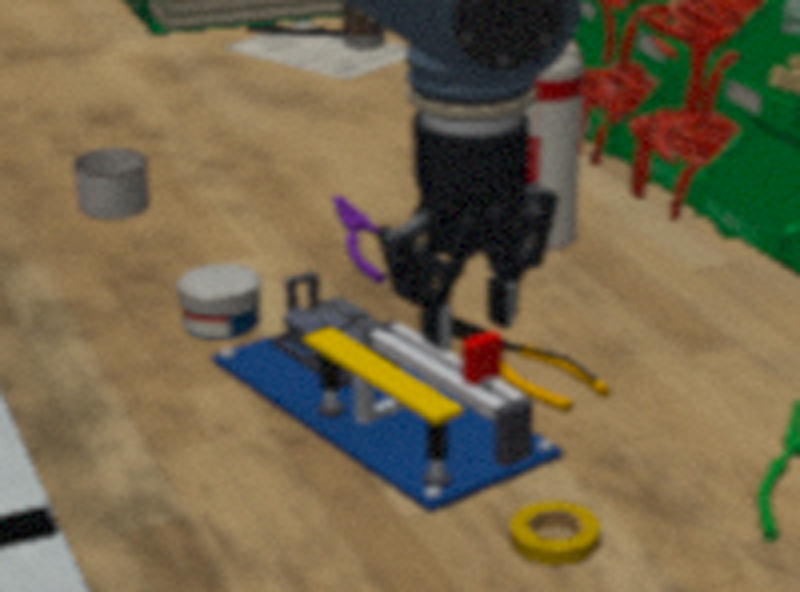

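The columns match, but the tips look higher than I assumed because they swing back when part-open. I'll feel for the bar with small downward steps and watch the force.

servo_tool(increments=[[[0, 0, 0.003, 0, 0, 0, 0.44], [0, 0, 0.003, 0, 0, 0, 0.44], [0, 0, 0.002, 0, 0, 0, 0.44], [0, 0, 0.002, 0, 0, 0, 0.44], [0, 0, 0, 0, 0, 0, 0.44]]])

```text
clock: 4.05
ee_pos: [575.1, -3.8, 83.5]
tool_rot: [[-0.245, 0.969, -0.0], [0.969, 0.245, 0.0], [0.0, -0.0, -1.0]]
contact_force: [0.2, 0.1, 0.1]
finger_gap: 0.557
grasp_force: 0.0
```

servo_tool(increments=[[[0, 0, 0.002, 0, 0, 0, 0.44], [0, 0, 0.002, 0, 0, 0, 0.44], [0, 0, 0.001, 0, 0, 0, 0.44], [0, 0, 0, 0, 0, 0, 0.44], [0, 0, 0, 0, 0, 0, 0.44]]])

```text
clock: 4.68
ee_pos: [575.3, -3.9, 78.8]
tool_rot: [[-0.245, 0.969, 0.0], [0.969, 0.245, -0.0], [-0.0, 0.0, -1.0]]
contact_force: [0.1, 1.0, -0.6]
finger_gap: 0.559
grasp_force: 0.0
```

servo_tool(increments=[[[0, 0, 0.002, 0, 0, 0, 0.44], [0, 0, 0.002, 0, 0, 0, 0.44], [0, 0, 0, 0, 0, 0, 0.44], [0, 0, 0, 0, 0, 0, 0.44], [0, 0, 0, 0, 0, 0, 0.44]]])

```text
clock: 5.3
ee_pos: [575.3, -3.8, 74.7]
tool_rot: [[-0.245, 0.969, 0.0], [0.969, 0.245, -0.0], [-0.0, 0.0, -1.0]]
contact_force: [0.1, -0.2, 0.2]
finger_gap: 0.56
grasp_force: 0.0
```

```bash
python3 - <<'E'
from h import *
b=snap('side','s3')['frame']
b=cv2.resize(b[190:270,240:360],None,fx=6,fy=6,interpolation=cv2.INTER_CUBIC)
cv2.imwrite('pics/s3c.png',b[...,::-1])
E
```

```text
(no output)
```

View pics/s3c.png

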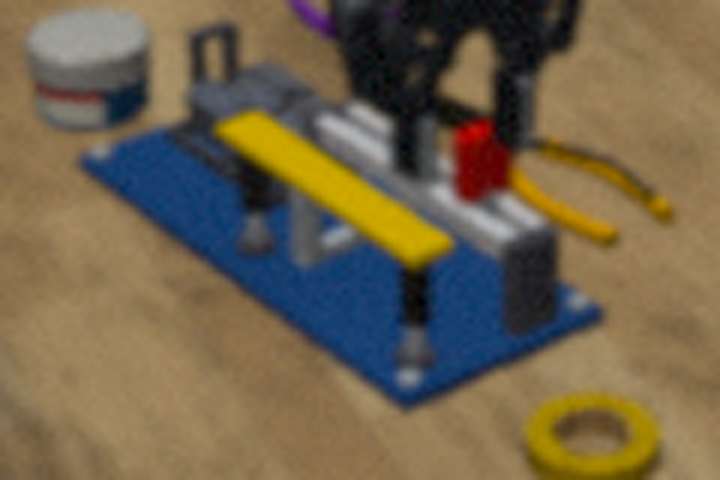

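```bash
python3 - <<'E'
from h import *
c=dict(np.load('pics/w2.npz')); s=dict(np.load('pics/s2.npz')); t=dict(np.load('pics/t2.npz'))
p=np.array([575.88,-3.57,95.04]); Rt=np.array([[-.246,.969,0],[.969,.246,0],[0,0,-1]])
for h in(0,5,10,15,20,25,30):
    print(h,*[ (x,y,proj(c,p+Rt@[x,y,-h]).round().tolist()) for x,y in((11,-24),(11,-38),(-11,-24))],
      's',((proj(s,p+Rt@[0,31,-h])-[240,190])*6).round(),((proj(s,p+Rt@[0,-31,-h])-[240,190])*6).round())
# wrist and top, composite
w=c['frame'][200:330,220:420]; tt=t['frame'][190:290,250:400]
a=cv2.resize(w,(400,260),interpolation=cv2.INTER_CUBIC); a=cv2.resize(w,(780,507)); 
b=cv2.resize(tt,(780,520),interpolation=cv2.INTER_CUBIC)
cv2.imwrite('pics/cmp.png',cv2.resize(np.vstack([a,b]),(456,600))[...,::-1])
E
```

```text
0 (11, -24, [285.0, 222.0]) (11, -38, [263.0, 222.0]) (-11, -24, [287.0, 254.0]) s [516. 158.] [412. 200.]
5 (11, -24, [284.0, 225.0]) (11, -38, [261.0, 225.0]) (-11, -24, [286.0, 258.0]) s [516. 149.] [412. 190.]
10 (11, -24, [283.0, 228.0]) (11, -38, [259.0, 228.0]) (-11, -24, [285.0, 262.0]) s [516. 139.] [411. 181.]
15 (11, -24, [282.0, 232.0]) (11, -38, [258.0, 232.0]) (-11, -24, [284.0, 266.0]) s [517. 130.] [411. 171.]
20 (11, -24, [281.0, 236.0]) (11, -38, [256.0, 236.0]) (-11, -24, [283.0, 270.0]) s [517. 121.] [411. 162.]
25 (11, -24, [280.0, 240.0]) (11, -38, [254.0, 240.0]) (-11, -24, [282.0, 275.0]) s [517. 111.] [411. 152.]
30 (11, -24, [279.0, 244.0]) (11, -38, [252.0, 244.0]) (-11, -24, [280.0, 280.0]) s [517. 102.] [411. 142.]
```

View pics/cmp.png

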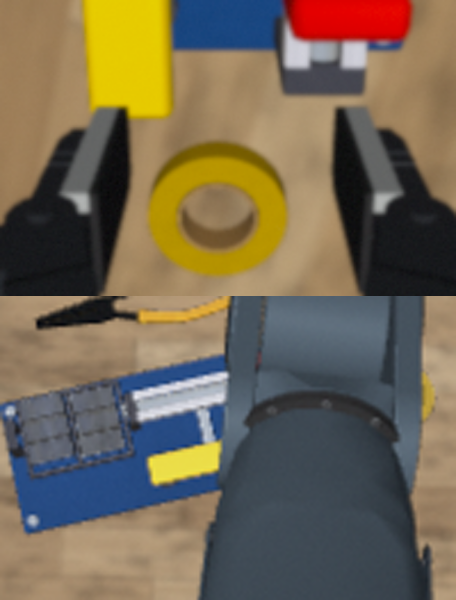

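Wrist and side agree that the tips are about 30 mm above the TCP point: the tip front edge is at wrist (277,247), and the side tip is at crop (412,140). Contact should therefore come at a TCP z of about 50–55, so I'll keep feeling downward.

servo_tool(increments=[[[0, 0, 0.003, 0, 0, 0, 0.44], [0, 0, 0.003, 0, 0, 0, 0.44], [0, 0, 0.003, 0, 0, 0, 0.44], [0, 0, 0.002, 0, 0, 0, 0.44], [0, 0, 0, 0, 0, 0, 0.44]]])

```text
clock: 5.98
ee_pos: [575.1, -3.8, 63.5]
tool_rot: [[-0.245, 0.969, -0.0], [0.969, 0.245, -0.0], [0.0, -0.0, -1.0]]
contact_force: [1.0, 0.2, 0.4]
finger_gap: 0.56
grasp_force: 0.0
```

servo_tool(increments=[[[0, 0, 0.002, 0, 0, 0, 0.44], [0, 0, 0.002, 0, 0, 0, 0.44], [0, 0, 0.001, 0, 0, 0, 0.44], [0, 0, 0, 0, 0, 0, 0.44], [0, 0, 0, 0, 0, 0, 0.44]]])

```text
clock: 6.6
ee_pos: [575.3, -3.8, 58.8]
tool_rot: [[-0.245, 0.969, 0.0], [0.969, 0.245, 0.0], [-0.0, 0.0, -1.0]]
contact_force: [-0.3, -0.3, 0.1]
finger_gap: 0.555
grasp_force: 0.0
```

```bash
python3 - <<'E'
from h import *
a=dict(np.load('pics/side0.npz'))['frame'].astype(int); c=snap('side','s4'); b=c['frame'].astype(int)
d=np.abs(a-b).max(2)>45
for u in range(300,334,2):
    r=np.where(d[195:262,u])[0]; print(u, (r.max()+195) if len(r) else None, end='; ')
s=monitor.state(); p=s['ee_pos']; Rt=s['tool_rot']
for h in(5,15,25,30): print(h,[proj(c,p+Rt@[x,y,-h]).round(1).tolist() for y in(-31,31) for x in (-11,11)])
E
```

```text
300 211; 302 213; 304 214; 306 223; 308 224; 310 223; 312 222; 314 205; 316 203; 318 201; 320 200; 322 217; 324 218; 326 219; 328 216; 330 206; 332 203; 5 [[310.9, 234.8], [306.0, 231.5], [328.2, 227.5], [323.2, 224.4]]
15 [[310.9, 231.7], [306.0, 228.4], [328.3, 224.5], [323.3, 221.4]]
25 [[310.9, 228.6], [306.0, 225.3], [328.3, 221.4], [323.3, 218.3]]
30 [[310.9, 227.0], [306.0, 223.7], [328.4, 219.9], [323.4, 216.8]]
```

The side difference image confirms h ≈ 30, so the tips are at about z = 90. I'll continue.

servo_tool(increments=[[[0, 0, 0.002, 0, 0, 0, 0.44], [0, 0, 0.002, 0, 0, 0, 0.44], [0, 0, 0.001, 0, 0, 0, 0.44], [0, 0, 0, 0, 0, 0, 0.44], [0, 0, 0, 0, 0, 0, 0.44]]])

```text
clock: 7.28
ee_pos: [575.3, -3.8, 53.7]
tool_rot: [[-0.245, 0.969, 0.0], [0.969, 0.245, -0.0], [-0.0, 0.0, -1.0]]
contact_force: [0.1, 0.5, -1.1]
finger_gap: 0.557
grasp_force: 0.0
```

servo_tool(increments=[[[0, 0, 0.001, 0, 0, 0, 0.44], [0, 0, 0.001, 0, 0, 0, 0.44], [0, 0, 0.001, 0, 0, 0, 0.44], [0, 0, 0, 0, 0, 0, 0.44], [0, 0, 0, 0, 0, 0, 0.44]]])

```text
clock: 7.9
ee_pos: [575.3, -3.8, 50.7]
tool_rot: [[-0.245, 0.969, -0.0], [0.969, 0.245, -0.0], [-0.0, -0.0, -1.0]]
contact_force: [-0.7, 1.0, -0.9]
finger_gap: 0.558
grasp_force: 0.0
```

servo_tool(increments=[[[0, 0, 0.001, 0, 0, 0, 0.44], [0, 0, 0.001, 0, 0, 0, 0.44], [0, 0, 0.001, 0, 0, 0, 0.44], [0, 0, 0, 0, 0, 0, 0.44], [0, 0, 0, 0, 0, 0, 0.44]]])

```text
clock: 8.52
ee_pos: [575.4, -3.9, 48.0]
tool_rot: [[-0.245, 0.969, 0.0], [0.969, 0.245, -0.0], [-0.0, 0.0, -1.0]]
contact_force: [-0.8, -0.6, 4.3]
finger_gap: 0.559
grasp_force: 2.6
```

```bash
python3 - <<'E'
from h import *
a=dict(np.load('pics/side0.npz'))['frame'].astype(int); c=snap('side','s5'); b=c['frame'].astype(int)
d=np.abs(a-b).max(2)>45
for u in range(300,334,2):
    r=np.where(d[195:262,u])[0]; print(u, (r.max()+195) if len(r) else None, end='; ')
s=monitor.state(); print(s['ee_pos'],s['contact_force'])
E
```

```text
300 215; 302 216; 304 218; 306 226; 308 228; 310 229; 312 229; 314 206; 316 205; 318 204; 320 204; 322 220; 324 222; 326 222; 328 220; 330 209; 332 207; [575.38692015  -3.89988732  47.9885619 ] [-1.72988279 -0.58228066  4.97104699]
```

Contact came at a TCP z of about 48 with roughly 4.5 N, as expected. Now I'll press about 8.5 mm.

servo_tool(increments=[[[0, 0, 0.002, 0, 0, 0, 0.44], [0, 0, 0.002, 0, 0, 0, 0.44], [0, 0, 0.002, 0, 0, 0, 0.44], [0, 0, 0.0015, 0, 0, 0, 0.44], [0, 0, 0, 0, 0, 0, 0.44]]])

```text
clock: 9.2
ee_pos: [575.4, -3.9, 40.6]
tool_rot: [[-0.245, 0.969, 0.0], [0.969, 0.245, -0.0], [-0.0, 0.0, -1.0]]
contact_force: [-2.0, -0.0, 7.7]
finger_gap: 0.559
grasp_force: 3.8
```

That's 7.7 N, or about 8 mm of press, within the best range. Now I'll push along tool +x (rack +y).

servo_tool(increments=[[[0.003, 0, 0, 0, 0, 0, 0.44], [0.004, 0, 0, 0, 0, 0, 0.44], [0.004, 0, 0, 0, 0, 0, 0.44], [0.004, 0, 0, 0, 0, 0, 0.44], [0.003, 0, 0, 0, 0, 0, 0.44]]])

```text
clock: 9.82
ee_pos: [571.9, 12.7, 41.0]
tool_rot: [[-0.246, 0.969, 0.002], [0.969, 0.246, -0.001], [-0.002, 0.002, -1.0]]
contact_force: [0.0, -7.5, 7.7]
finger_gap: 0.558
grasp_force: 4.9
```

servo_tool(increments=[[[0.004, 0, 0, 0, 0, 0, 0.44], [0.004, 0, 0, 0, 0, 0, 0.44], [0.004, 0, 0, 0, 0, 0, 0.44], [0.004, 0, 0, 0, 0, 0, 0.44], [0.004, 0, 0, 0, 0, 0, 0.44]]])

```text
clock: 10.45
ee_pos: [567.0, 32.1, 41.0]
tool_rot: [[-0.246, 0.969, 0.002], [0.969, 0.246, -0.001], [-0.002, 0.002, -1.0]]
contact_force: [0.0, -6.8, 6.9]
finger_gap: 0.565
grasp_force: 5.0
```

```bash
cat >> h.py <<'E'
def red(n,f):
    c=snap(n,f); h=cv2.cvtColor(c['frame'],cv2.COLOR_RGB2HSV); m=cv2.inRange(h,(0,150,90),(8,255,255))
    w=np.zeros_like(m); w[195:240,270:335]=1; q=np.argwhere(m*w>0)[:,::-1]
    yw=14.24*np.pi/180; X=np.array([np.cos(yw),np.sin(yw)]);Y=np.array([-X[1],X[0]]);O=np.array([544.5,141.1])
    print(len(q),q.mean(0) if len(q) else'', [ (y,proj(c,[*(O+24*X+y*Y),85]).round(1).tolist()) for y in (-125,-100,-90,-80,-17)])
E
python3 - <<'E'
from h import *
red('side','s6')
E
```

```text
44 [310.97727273 211.18181818] [(-125, [320.3, 216.4]), (-100, [314.9, 213.1]), (-90, [312.8, 211.7]), (-80, [310.7, 210.4]), (-17, [297.9, 202.5])]
```

The knob is moving with the finger (y about -90), so about 75 mm remain.

servo_tool(increments=[[[0.004, 0, 0, 0, 0, 0, 0.44], [0.004, 0, 0, 0, 0, 0, 0.44], [0.004, 0, 0, 0, 0, 0, 0.44], [0.004, 0, 0, 0, 0, 0, 0.44], [0.004, 0, 0, 0, 0, 0, 0.44]]])

```text
clock: 11.12
ee_pos: [562.1, 51.5, 41.0]
tool_rot: [[-0.246, 0.969, 0.002], [0.969, 0.246, -0.001], [-0.002, 0.002, -1.0]]
contact_force: [1.0, -7.2, 8.1]
finger_gap: 0.56
grasp_force: 5.0
```

servo_tool(increments=[[[0.004, 0, 0, 0, 0, 0, 0.44], [0.004, 0, 0, 0, 0, 0, 0.44], [0.004, 0, 0, 0, 0, 0, 0.44], [0.004, 0, 0, 0, 0, 0, 0.44], [0.004, 0, 0, 0, 0, 0, 0.44]]])

```text
clock: 11.75
ee_pos: [557.1, 71.0, 41.0]
tool_rot: [[-0.246, 0.969, 0.002], [0.969, 0.246, -0.001], [-0.002, 0.002, -1.0]]
contact_force: [0.5, -8.3, 7.7]
finger_gap: 0.559
grasp_force: 5.0
```

servo_tool(increments=[[[0.004, 0, 0, 0, 0, 0, 0.44], [0.004, 0, 0, 0, 0, 0, 0.44], [0.004, 0, 0, 0, 0, 0, 0.44], [0.004, 0, 0, 0, 0, 0, 0.44], [0.004, 0, 0, 0, 0, 0, 0.44]]])

```text
clock: 12.38
ee_pos: [552.2, 90.4, 41.0]
tool_rot: [[-0.246, 0.969, 0.002], [0.969, 0.246, -0.001], [-0.002, 0.002, -1.0]]
contact_force: [0.8, -7.0, 8.5]
finger_gap: 0.558
grasp_force: 5.0
```

```bash
python3 - <<'E'
from h import *
red('side','s7')
E
```

```text
39 [298.05128205 203.69230769] [(-125, [320.3, 216.4]), (-100, [314.9, 213.1]), (-90, [312.8, 211.7]), (-80, [310.7, 210.4]), (-17, [297.9, 202.5])]
```

servo_tool(increments=[[[0.003, 0, 0, 0, 0, 0, 0.44], [0.003, 0, 0, 0, 0, 0, 0.44], [0.003, 0, 0, 0, 0, 0, 0.44], [0.002, 0, 0, 0, 0, 0, 0.44], [0, 0, 0, 0, 0, 0, 0.44]]])

```text
clock: 13.05
ee_pos: [549.5, 101.3, 41.0]
tool_rot: [[-0.246, 0.969, 0.002], [0.969, 0.246, -0.001], [-0.001, 0.002, -1.0]]
contact_force: [0.9, -5.1, 7.7]
finger_gap: 0.56
grasp_force: 4.0
```

servo_tool(increments=[[[0.001, 0, 0, 0, 0, 0, 0.44], [0.001, 0, 0, 0, 0, 0, 0.44], [0.001, 0, 0, 0, 0, 0, 0.44], [0.001, 0, 0, 0, 0, 0, 0.44], [0.0, 0, 0, 0, 0, 0, 0.44]]])

```text
clock: 13.68
ee_pos: [548.6, 104.7, 41.0]
tool_rot: [[-0.246, 0.969, 0.002], [0.969, 0.246, -0.001], [-0.002, 0.002, -1.0]]
contact_force: [1.4, -8.8, 7.8]
finger_gap: 0.561
grasp_force: 6.2
```

servo_tool(increments=[[[0.001, 0, 0, 0, 0, 0, 0.44], [0.001, 0, 0, 0, 0, 0, 0.44], [0, 0, 0, 0, 0, 0, 0.44], [0, 0, 0, 0, 0, 0, 0.44], [0, 0, 0, 0, 0, 0, 0.44]]])

```text
clock: 14.3
ee_pos: [548.7, 104.8, 41.1]
tool_rot: [[-0.245, 0.97, 0.003], [0.97, 0.245, -0.003], [-0.004, 0.002, -1.0]]
contact_force: [3.5, -22.6, 8.4]
finger_gap: 0.561
grasp_force: 13.2
```

The hard stop showed as the push force rising to 22 N with no travel, right at the expected home (TCP rack y about -36). I'll ease the push, then lift to release the catch and clear.

servo_tool(increments=[[[-0.002, 0, 0, 0, 0, 0, 0.44], [-0.002, 0, 0, 0, 0, 0, 0.44], [0, 0, -0.003, 0, 0, 0, 0.44], [0, 0, -0.004, 0, 0, 0, 0.44], [0, 0, -0.006, 0, 0, 0, 0.44]]])

```text
clock: 14.92
ee_pos: [548.1, 103.8, 53.4]
tool_rot: [[-0.245, 0.969, 0.0], [0.969, 0.245, 0.0], [0.0, 0.0, -1.0]]
contact_force: [-0.1, 0.0, 0.1]
finger_gap: 0.562
grasp_force: 0.0
```

servo_tool(increments=[[[0, 0, -0.02, 0, 0, 0, 0.44], [0, 0, -0.04, 0, 0, 0, 0.44], [0, 0, -0.04, 0, 0, 0, 0.44], [-0.04, 0, -0.03, 0, 0, 0, 0.44], [-0.06, 0, 0, 0, 0, 0, 0.44]]])

```text
clock: 15.55
ee_pos: [573.7, 6.6, 185.7]
tool_rot: [[-0.248, 0.969, 0.004], [0.969, 0.248, -0.0], [-0.001, 0.004, -1.0]]
contact_force: [1.7, 0.3, 0.7]
finger_gap: 0.558
grasp_force: 0.0
```

servo_tool(increments=[[[-0.06, 0, 0, 0, 0, 0, 0.44], [-0.06, 0, 0, 0, 0, 0, 0.44], [-0.06, 0, 0, 0, 0, 0, 0.44], [0, 0, 0, 0, 0, 0, 0.44], [0, 0, 0, 0, 0, 0, 0.44]]])

```text
clock: 16.18
ee_pos: [616.3, -167.3, 182.7]
tool_rot: [[-0.245, 0.969, -0.001], [0.969, 0.245, 0.001], [0.001, -0.001, -1.0]]
contact_force: [0.1, 0.1, -1.1]
finger_gap: 0.56
grasp_force: 0.0
```

```bash
python3 - <<'E'
from h import *
red('side','s8')
t=snap('top','t8')
f=dict(np.load('pics/side0.npz'))['frame']
s=dict(np.load('pics/s8.npz'))['frame']
a=cv2.resize(s[190:260,250:350],(700,290),interpolation=cv2.INTER_CUBIC); b=cv2.resize(t['frame'][190:280,235:385],(700,300),interpolation=cv2.INTER_CUBIC)
cv2.imwrite('pics/fin.png',np.vstack([a,b])[...,::-1])
hsv=cv2.cvtColor(t['frame'],cv2.COLOR_RGB2HSV); m=cv2.inRange(hsv,(0,150,120),(8,255,255)); m[:200]=0;m[240:]=0;m[:,:290]=0;m[:,350:]=0
q=np.argwhere(m)[:,::-1]; yw=14.24*np.pi/180; d=ray(t,*q.mean(0),95)[:2]-[544.5,141.1]
print('knob rack',d@[np.cos(yw),np.sin(yw)],d@[-np.sin(yw),np.cos(yw)],len(q))
c0=dict(np.load('pics/top0.npz'));hsv=cv2.cvtColor(c0['frame'],cv2.COLOR_RGB2HSV); m=cv2.inRange(hsv,(0,150,120),(8,255,255)); m[:200]=0;m[240:]=0;m[:,:290]=0;m[:,350:]=0
d=ray(c0,*np.argwhere(m)[:,::-1].mean(0),95)[:2]-[544.5,141.1];print('before',d@[-np.sin(yw),np.cos(yw)])
print(monitor.state()['clock'],monitor.state()['contact_force'])
E
```

```text
98 [297.87755102 201.83673469] [(-125, [320.3, 216.4]), (-100, [314.9, 213.1]), (-90, [312.8, 211.7]), (-80, [310.7, 210.4]), (-17, [297.9, 202.5])]
knob rack 21.903085035306308 -16.426017626154035 46
before -122.16560618596684
16.275 [-0.86147582 -0.64938774  0.25917882]
```

View pics/fin.png

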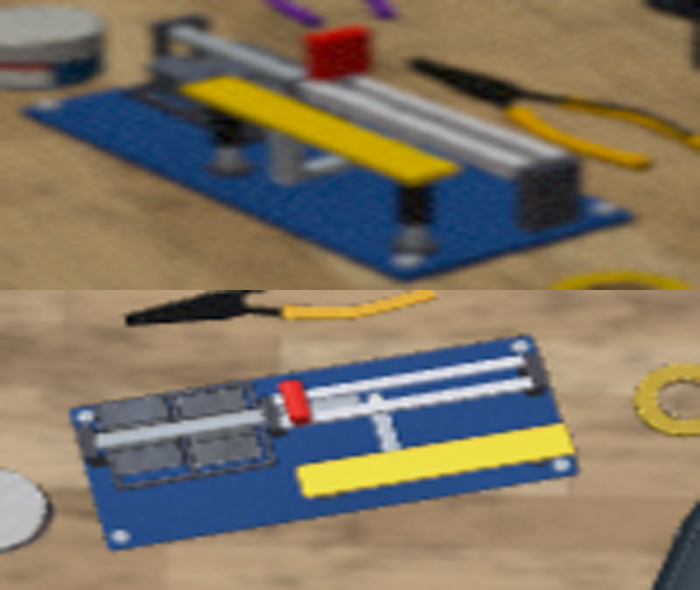

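The last picture shows the rod over both dies and into the keeper, with the knob at rack y = -16.4 (home is -17). The catch bar is back up, nothing else has moved, and the arm is clear.

```bash
python3 -c "
from cell import manip; print(manip.hand_in())"
```

```text
the job is handed in; nothing more can be done
None
```

The bolt is fully home in the keeper over both dies, the catch has sprung back up, the arm is clear of everything, and the job was handed in at about 16 s (limit 38 s).

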